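Load the film carrier from the bypass-door dry case

TASK

Pack the film carrier for the lab: slide the dry case's clear doors one past the other to get at its two compartments, stand every grey film canister that is in the case upright in the carrier's bottom tier, and then stack the top tier with the carrying handle on it, all four corner posts fully home in the corner sockets. Leave the loupe standing in the case, both its doors fully shut, and everything else on the bench where it is.

Things in the scene. Friction and masses are not known exactly. Their poses are not given: they have to be found in the camera images.
- case: fixed low dry case, 210 (x) x 340 (y) x 74 mm high; two clear sliding doors lie flat as its top. Origin at the centre of its underside, +y = its left. Compartments centred at y +102 (left) and -102 mm (right): each 196 (x) x 120 (y) mm with a 22 mm wide wooden liner, top 21 mm above the bench, around a 152 x 76 mm well, floor at 6 mm. Doors are 54 mm above the floor. Closed housing between
- door_left (a joint): travel in m of the left door: 0 shut over the left compartment, 0.128 fully open; runs in the upper track to the case's -y, over the right door. 2 to 3 N moves it, it stays where left. 194 (x) x 172 (y) x 5 mm, top face 73 mm above the bench; shut it spans y +170 to -2 mm of the case. Starts at 0 to 0.03
- door_right (a joint): travel in m of the right door: 0 shut over the right compartment, 0.128 fully open; runs in the lower track to the case's +y, under the left door. A compartment is clear only with its own door open and the other shut. Otherwise like the left door; top face 65 mm above the bench; shut it spans y -170 to +2 mm of the case
- door_left_knob (a point): centre of the top of the left door's black block knob: 16 (x) x 22 (y) x 18 mm high, 16 mm from the door's outer (+y) end; top 91 mm above the bench; moves with the door
- door_right_knob (a point): the same on the right door, 16 mm from its outer (-y) end; top 83 mm above the bench. With that door fully open the knob's centre is still 24 mm short of the edge of the shut left door
- bottom_tier: bottom tier of a steel stacking carrier, fixed: plate 250 (x) x 106 (y) x 6 mm with a 3 mm rim up to 16 mm above the bench; at each corner (x +-113, y +-40 mm) a 24 mm square socket block, top at 28 mm, with a 14.5 mm square hole, funnelled at the mouth, down to the plate. Origin at the centre of its underside. Canisters stand on the plate between the blocks
- top_tier: loose top tier (about 0.45 kg): steel tray 240 (x) x 94 (y) mm, its underside 58 mm above the feet, on four round posts 10 mm thick with rounded feet at x +-113, y +-40 mm. Origin at the centre of the feet, at their bottom; z up; same after a half turn. Fully socketed, its origin is 6 mm above the bottom tier's; standing on top of the blocks it would be 28 mm
- handle (a point): centre of the top tier's black carrying bar: 104 mm long (along the tier's x), 12 mm wide, 14 mm high, 117 mm above the feet; uprights at x +-48 mm; free underneath down to the tray, 61 mm above the feet
- can1: grey plastic film canister, an upright cylinder 34 mm in diameter and 42 mm high, 30 to 60 g; origin at the centre of its underside, z along its axis. Starts standing in one of the case's compartments; only three to five of the five are present (None from the start if absent)
- can2: grey plastic film canister, an upright cylinder 34 mm in diameter and 42 mm high, 30 to 60 g; origin at the centre of its underside, z along its axis. Starts standing in one of the case's compartments; only three to five of the five are present (None from the start if absent)
- can3: grey plastic film canister, an upright cylinder 34 mm in diameter and 42 mm high, 30 to 60 g; origin at the centre of its underside, z along its axis. Starts standing in one of the case's compartments; only three to five of the five are present (None from the start if absent)
- can4: grey plastic film canister, an upright cylinder 34 mm in diameter and 42 mm high, 30 to 60 g; origin at the centre of its underside, z along its axis. Starts standing in one of the case's compartments; only three to five of the five are present (None from the start if absent)
- can5: grey plastic film canister, an upright cylinder 34 mm in diameter and 42 mm high, 30 to 60 g; origin at the centre of its underside, z along its axis. Starts standing in one of the case's compartments; only three to five of the five are present (None from the start if absent)
- loupe: bystander in the case: black loupe with a clear skirt, 38 mm in diameter, 44 mm high, upright; origin at its underside. Stays in the case
- jar: bystander: small glass jar with an aluminium screw lid, 36 mm across, 46 mm high, standing on the bench; origin on its underside
- opener: bystander: chrome cassette opener lying on the bench, 30 x 105 x 22 mm; origin on its underside
- jug: bystander: white plastic beaker, 72 mm across, 95 mm high; origin on its underside
- bottle: bystander: amber glass bottle, 60 mm across, 150 mm high; origin on its underside
- brush: bystander: brush lying on the bench, 160 mm long; origin on its underside
- film_weight: bystander: steel weight rod lying on the bench, 18 mm thick, 70 mm long; origin on its underside
- reel: bystander: spare steel reel, 92 mm across, 34 mm high, in the pull-out tray under the back ledge; origin on its underside

How it is judged:
On the way, in this order (a step that is already met when the one before it is completed fails the run):
1. a door of the case has been slid open past the other (more than 60 mm) (value of joint any of door_left, door_right above 0.06 m), for 0.2 s.
2. every canister stands upright on the plate of the bottom tier (x of can1 in the frame of bottom_tier between -0.113 and 0.113 m and y of can1 in the frame of bottom_tier between -0.037 and 0.037 m and z of can1 in the frame of bottom_tier between 0 and 0.012 m and angle between each of can1, can2, can3, can4, can5's own z axis and vertical below 0.15 rad and x of can2 in the frame of bottom_tier between -0.113 and 0.113 m and y of can2 in the frame of bottom_tier between -0.037 and 0.037 m and z of can2 in the frame of bottom_tier between 0 and 0.012 m and x of can3 in the frame of bottom_tier between -0.113 and 0.113 m and y of can3 in the frame of bottom_tier between -0.037 and 0.037 m and z of can3 in the frame of bottom_tier between 0 and 0.012 m and x of can4 in the frame of bottom_tier between -0.113 and 0.113 m and y of can4 in the frame of bottom_tier between -0.037 and 0.037 m and z of can4 in the frame of bottom_tier between 0 and 0.012 m and x of can5 in the frame of bottom_tier between -0.113 and 0.113 m and y of can5 in the frame of bottom_tier between -0.037 and 0.037 m and z of can5 in the frame of bottom_tier between 0 and 0.012 m), for 0.3 s.
3. the top tier is stacked on the bottom tier, its four posts fully down in the sockets (horizontal distance between top_tier and bottom_tier below 0.006 m and z of top_tier in the frame of bottom_tier below 0.01 m and angle between the x axis of top_tier and the x axis of bottom_tier, either way round below 0.05 rad and angle between top_tier's own z axis and vertical below 0.04 rad), for 0.3 s.
At the end, for the whole second after the job is handed in: All canisters present upright (0.15 rad) on the bottom tier's plate; top tier centred on it within 6 mm and 0.05 rad, level, its origin under 10 mm above the bottom tier's; doors within 8 mm of shut; the loupe upright in the case; the top tier at rest (all of step 2 and all of step 3 and value of joint each of door_left, door_right below 0.008 m and x of loupe in the frame of case between -0.1 and 0.1 m and y of loupe in the frame of case between -0.165 and 0.165 m and z of loupe in the frame of case between 0 and 0.02 m and angle between loupe's own z axis and vertical below 0.2 rad and linear speed of top_tier below 0.02 m/s); the robot touches nothing.
It fails at once if a bystander on the bench (jar, opener, beaker, bottle, brush, film weight, reel) is moved more than 30 mm (distance of any of jar, opener, jug, bottle, brush, film_weight, reel from where it was at the start of the episode above 0.03 m).
Of can1, can2, can3, can4, can5 only 3 to 5 are there at a start; the rules pass over those that are not, and their reading is None.
At some moment in a run one of can1, can2, can3, can4, can5 may be knocked a few centimetres aside while the robot is not near it.
It also fails if it takes over 210 s, if anything falls off the work surface, if the arm or the gripper's body presses on something with over 40 N, if the wrist force passes 120 N, or if a joint passes its speed limit or range.

ROBOT

A 6-joint arm with a two-finger parallel gripper is mounted at the origin on the work surface. World frame = base frame: x ahead of the robot, y to its left, z up, the work surface at z = 0. Lengths are in m, angles in rad, forces in N, time in s.
With the tool pointing down it reaches from about 0.325 to 1 m from the base axis. Payload 5.1 kg.
Tool frame: the origin (TCP) lies midway between the tips of the shut fingers; the grasp point (between the pads) lies 19 mm behind it; z points along the fingers, y is the line along which they close (so a half turn about z gives the same grasp; the last joint's range is limited). The gripper opens to 85 mm and grips with 20 to 120 N. Pads are 22 mm wide; open, the fingers measure 114 mm over their backs; the gripper's body (76 mm by 85 mm) begins 54 mm behind the grasp point. The pads swing forward as they close: fully open they stand 13 mm farther back than shut.
Start: joints at [-1.287, 0.124, 1.65, -0, 1.367, -0.083], TCP at [0.233, -0.607, 0.231] pointing down, gripper open.
Joint ranges: [-2.61, 2.61], [-1.02, 2.33], [0.03, 2.71], [-1.35, 4.49], [0.32, 2.68], [-2.91, 2.91]. Speed limits (rad/s): [2.57, 2.57, 3.14, 3.14, 3.14, 3.14].

INTERFACE

Orientations are given as a unit quaternion [w, x, y, z].
In Python, from cell import sense, camera, manip gives the robot as it stands.
- The arm moves only by the tool servo_tool, never from a script. Its arguments are lists of equal length, an entry for each row: "jaw": the opening, from 0 (shut) to 1 (fully open); "xyz": the shift along the tool's x, y, z in m, a list of three; "spin": the turn about the tool's z in rad. In form: {"jaw": [jaw, ...], "xyz": [[dx, dy, dz], ...], "spin": [spin, ...]}. A call has 1 to 8 rows; each row is the pose to reach, as a shift and turn from the pose commanded when the call began, along the tool's axes at that moment; what a row does not reach only later rows make up. A row lasts 1/8 s, in which the tool goes at most 62.5 mm and 10.7 degrees, less where a joint would pass 70% of its speed; a pose out of reach is approached as far as the arm can. A call with a gripper value outside its range is refused whole. The fingers move at their own pace and stop on an object; the grip force is fixed at half the most. Time passes only in rows, so rows that repeat a pose let the fingers close. It gives the time, the measured TCP pose, the force, the opening and the grip force at its end, in the units of the state.
- sense(): the state, without advancing time (a new reading comes with each control period).
- camera(name): name is "scene" or "top"; returns a dict with "image" (480x640x3 uint8, blue, green, red), "camera_matrix" (3x3 intrinsics, pixels), "k1" (the pictures are not rectified: a ray, as slopes to the right and down, at radius r is drawn at 1 + k1 r^2 times it, then the intrinsics apply), "view" (4x4, takes a point from world to camera coordinates). Camera axes: x right, y down, z forward; pixel columns grow to the right and rows downward; lengths in m; the calibration is good to about 2 mm. A picture is of the moment at which its call begins. There is no depth.
- manip.finish_job(): hands the job in; it is judged then, once.
The state is a dict: "clock": time; "joint_positions": joint angles; "dq": joint speeds; "tau": joint torques, N m; "eef_pos": TCP position; "tcp_rot": TCP orientation; "contact_force": force on the tool from outside, world axes, zero at the start; "ft_torque": the same for the moment, N m; "gripper_width": opening from 0.0 (shut) to 1.0 (fully open); "grasp_force": force on a finger pad.
Only numpy, scipy, OpenCV 4.12 (cv2) and the standard library are available. Lean on these libraries where they do the work, as an engineer would, in place of code of your own. Each camera call takes 0.05 s, during which the arm holds its last target. There are 200 camera calls.

## Working session

There is one attempt and no reset: what is moved stays moved. The work goes in short steps, Python scripts to look and compute and a tool call to move; the robot and the scene stay as the last step left them, time stands still between calls to the robot, and variables do not carry over. Pictures are saved under pics/ and viewed, at most 14 in all, crops included, and the job is handed in when it is done.

Besides the shell and the picture viewer there is one more tool, called after "Request:" as name(argument=value, ...), one argument or row to a line, values as JSON. servo_tool: Moves the arm, as the interface text tells. Its arguments: {"type":"object","properties":{"jaw":{"type":"array"},"xyz":{"type":"array"},"spin":{"type":"array"}},"required":["jaw","xyz","spin"]}

```bash
ls; mkdir -p pics
cat > h.py <<'E'
import numpy as np, cv2
from cell import sense, camera, manip
def ray(c,u,v):
    K=c["camera_matrix"];k=c["k1"]
    d=np.array([(u-K[0,2])/K[0,0],(v-K[1,2])/K[1,1]]);s=d.copy()
    for _ in range(20): s=d/(1+k*(s@s))
    V=np.array(c["view"]);R=V[:3,:3];t=V[:3,3]
    return -R.T@t, R.T@np.array([s[0],s[1],1])
def onz(c,u,v,z):
    o,d=ray(c,u,v); return o+d*(z-o[2])/d[2]
def pix(c,p):
    V=np.array(c["view"]);q=V[:3,:3]@np.array(p)+V[:3,3];s=q[:2]/q[2];s=s*(1+c["k1"]*(s@s))
    K=c["camera_matrix"];return np.array([K[0,0]*s[0]+K[0,2],K[1,1]*s[1]+K[1,2]])
def cam(n):
    c=camera(n)
    for k in("camera_matrix","view"): c[k]=np.array(c[k])
    return c
E
python3 - <<'E'
from h import *
for n in("scene","top"):
    c=cam(n);cv2.imwrite(f"pics/{n}0.png",c["image"]);print(n,ray(c,320,240),c["k1"])
print(sense())
E
```

```text
pics
scene (array([1.10466581, 1.02439118, 0.94278116]), array([-0.40187531, -0.70811378, -0.58062742])) -0.1475606626601185
top (array([0.41412054, 0.01126022, 1.42832244]), array([ 0.08646531, -0.02315654, -0.99602605])) -0.10510169820661448
{'clock': 0.1, 'joint_positions': array([-1.28659332e+00,  1.24447401e-01,  1.65156654e+00,  2.69406974e-05,
        1.36746535e+00, -8.25948190e-02]), 'dq': array([-4.73702053e-04,  4.39693870e-04, -2.87093643e-03, -1.49011326e-03,
        5.02512684e-05, -1.16897989e-03]), 'tau': array([ 2.53239205e-04, -4.24931037e+01, -3.66653752e+01, -7.15652868e-05,
        3.98049247e-03,  2.75940337e-06]), 'eef_pos': array([ 0.23293525, -0.60623544,  0.23015386]), 'tcp_rot': array([-9.39858855e-04,  9.83229566e-01,  1.82369764e-01, -8.18062535e-05]), 'contact_force': array([0.75745134, 0.4238583 , 0.34944805]), 'ft_torque': array([-0.01262493,  0.00990433, -0.02297288]), 'grasp_force': 0.0, 'gripper_width': 0.9990530363803204}
```

View pics/top0.png

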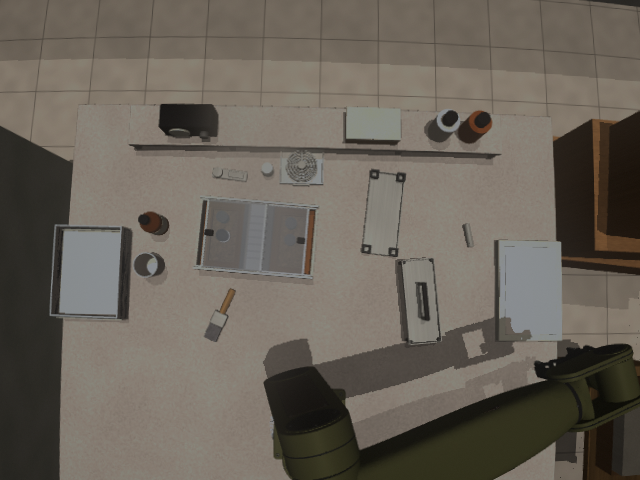

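View pics/scene0.png

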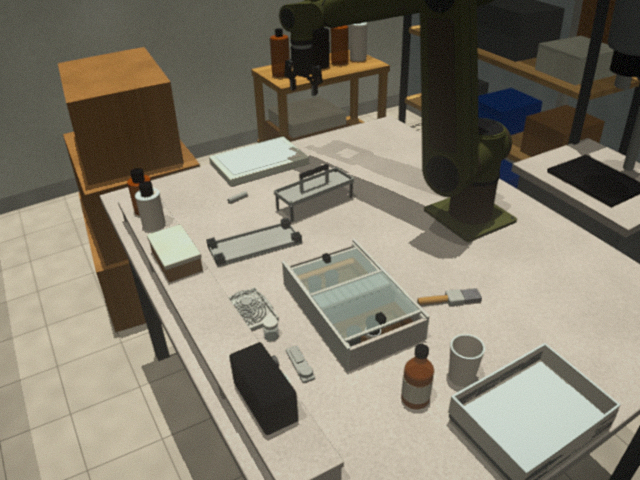

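Top view: case at about (195–320, 197–278), knobs at (209,233) and (300,240); bottom tier blocks at (375,174),(402,177),(366,249),(393,252); top tier with handle bar at (422,300). Scene view: the same layout, case at (285–427, 243–360).

Run:
```python
from h import *
t=cv2.imread("pics/top0.png");s=cv2.imread("pics/scene0.png")
a=cv2.resize(t[190:285,190:320],(800,585),interpolation=cv2.INTER_CUBIC);cv2.imwrite("pics/a.png",a)
b=cv2.resize(s[235:365,275:435],(736,598),interpolation=cv2.INTER_CUBIC);cv2.imwrite("pics/b.png",b)
d=cv2.resize(t[160:355,350:450],None,fx=3,fy=3,interpolation=cv2.INTER_CUBIC)
cv2.imwrite("pics/d.png",d)
c=cam("top");g=t.max(2)
# dark blobs
m=(g<70).astype(np.uint8)
for (x0,y0,x1,y1) in[(197,205,315,275),(355,165,445,350)]:
    n,l,st,ce=cv2.connectedComponentsWithStats(m[y0:y1,x0:x1])
    for i in range(1,n):
        if st[i,4]>8:
            u=ce[i]+[x0,y0];print(u.round(1),st[i],[onz(c,*u,z)[:2].round(4) for z in(.028,.087,.117)])
```

```text
[200.9 234.4] [  0   0   9  60 192] [array([0.5441, 0.3275]), array([0.5386, 0.3142]), array([0.5358, 0.3074])]
[208.8 232. ] [ 7 24 10  7 56] [array([0.5515, 0.3045]), array([0.5457, 0.2922]), array([0.5427, 0.2859])]
[300.3 240.2] [100  32   8   7  45] [array([0.5338, 0.0361]), array([0.5287, 0.0351]), array([0.5262, 0.0345])]
[374.4 173.8] [15  5 10  9 59] [array([ 0.7368, -0.1786]), array([ 0.7232, -0.1706]), array([ 0.7163, -0.1665])]
[400.5 177. ] [41  8 10 10 70] [array([ 0.7294, -0.2568]), array([ 0.7162, -0.2455]), array([ 0.7094, -0.2398])]
[365.9 248.6] [ 6 79 10 10 60] [array([ 0.5137, -0.1559]), array([ 0.5095, -0.1489]), array([ 0.5074, -0.1453])]
[393.  251.8] [33 83 10  9 60] [array([ 0.5058, -0.2358]), array([ 0.502 , -0.2254]), array([ 0.5   , -0.2201])]
[430.8 260.3] [74 94  4  5 13] [array([ 0.4834, -0.3481]), array([ 0.4805, -0.333 ]), array([ 0.479 , -0.3253])]
[404.7 307.5] [ 42  96  39  87 443] [array([ 0.3445, -0.2717]), array([ 0.3474, -0.2598]), array([ 0.3489, -0.2537])]
[423.5 301.6] [ 62 117  13  39 261] [array([ 0.3623, -0.3269]), array([ 0.3645, -0.3126]), array([ 0.3656, -0.3054])]
[438.5 331.7] [ 81 152   5  24  40] [array([ 0.2757, -0.3721]), array([ 0.2815, -0.3559]), array([ 0.2845, -0.3477])]
```

View pics/a.png

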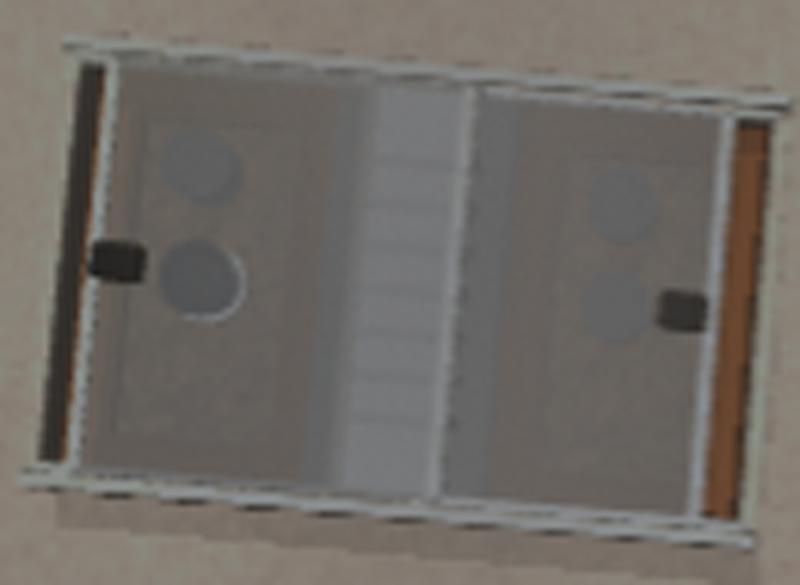

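View pics/b.png

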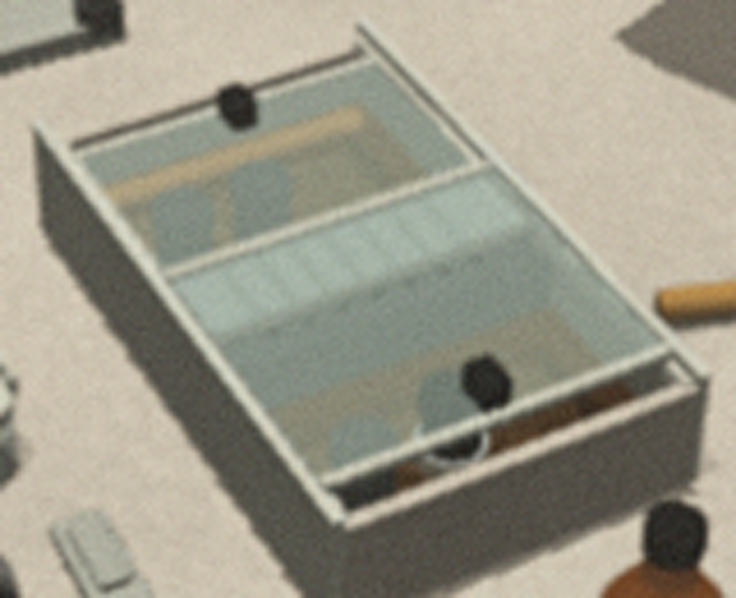

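View pics/d.png

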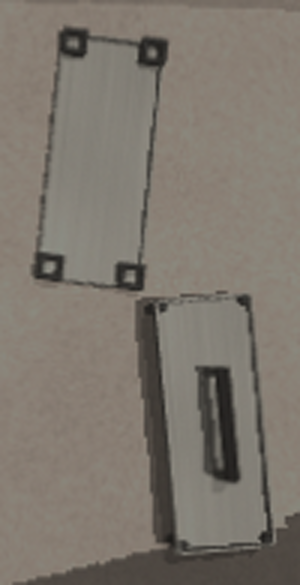

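Crops: left compartment holds one can (crop a 202,167) and the loupe with bright skirt (200,280); the right one holds two cans (622,205) and (615,305). So there are three cans. Both doors are a little open. Crop d shows the four socket blocks and the handle bar running about (222,368)–(234,480).

```bash
cat >> h.py <<'E'
def W(a): return (a+np.pi/2)%np.pi-np.pi/2
def plan(pts,ang=None):
    """world targets xyz (m); ang = world angle of finger closing line. prints shifts in tool axes + spin, from current pose"""
    s=sense();w,x,y,z=s["tcp_rot"];psi=2*np.arctan2(y,x)
    ex=np.array([np.cos(psi),np.sin(psi),0]);ey=np.array([np.sin(psi),-np.cos(psi),0])
    print("clock",round(s["clock"],2),"tcp",s["eef_pos"].round(4),"closeang",round(W(psi-np.pi/2),3),"q6",round(s["joint_positions"][5],2),"jaw",round(s["gripper_width"],3),"F",s["contact_force"].round(1))
    for p in pts:
        d=np.array(p)-s["eef_pos"];print([round(float(d@ex),4),round(float(d@ey),4),round(float(-d[2]),4)])
    if ang is not None: print("spin",round(-W(ang-(psi-np.pi/2)),3))
E
python3 - <<'E'
from h import *
c=cam("top")
A=lambda x,y:np.array([x/6.154+190-.42,y/6.154+190-.42]);D=lambda x,y:np.array([x/3+350-.33,y/3+160-.33])
for n,p in dict(TL=(65,45),TR=(790,100),BL=(20,475),BR=(750,540)).items(): print(n,onz(c,*A(*p),.074)[:2].round(4))
for n,p in dict(can1=(202,167),loupe=(200,280),can2=(622,205),can3=(615,305)).items(): print(n,onz(c,*A(*p),.048)[:2].round(4))
for n,p in dict(LK=(117,260),RK=(682,310)).items(): print(n,onz(c,*A(*p),.085)[:2].round(4))
for p in [(138,300),(247,296),(175,553),(272,545)]: print("tray",onz(c,*D(*p),.063)[:2].round(4))
for p in [(212,368),(230,368),(240,481),(222,478)]: print("bar",onz(c,*D(*p),.12)[:2].round(4))
plan([])
E
```

```text
TL [0.6471 0.3242]
TR [ 0.629  -0.0124]
BL [0.4477 0.3362]
BR [0.4261 0.0015]
can1 [0.5949 0.2627]
loupe [0.5416 0.2615]
can2 [0.5815 0.0648]
can3 [0.5344 0.0668]
LK [0.5465 0.2932]
RK [0.5296 0.0349]
tray [ 0.4814 -0.2374]
tray [ 0.4874 -0.3425]
tray [ 0.2436 -0.2754]
tray [ 0.252  -0.3682]
bar [ 0.4181 -0.2956]
bar [ 0.4184 -0.3122]
bar [ 0.3162 -0.3222]
bar [ 0.3187 -0.3056]
clock 0.2 tcp [ 0.233  -0.6064  0.2305] closeang -1.204 q6 -0.08 jaw 0.999 F [ 0.2  0.3 -0.4]
```

```bash
cat >> h.py <<'E'
C0=np.array([.5375,.1624]);CY=-.060;T0=np.array([.6214,-.2068]);TY=-.0975
def fr(o,a,x,y,z): return [o[0]+x*np.cos(a)-y*np.sin(a),o[1]+x*np.sin(a)+y*np.cos(a),z]
def cs(x,y,z): return fr(C0,CY,x,y,z)
def bt(x,y,z): return fr(T0,TY,x,y,z)
E
python3 - <<'E'
from h import *
plan([cs(0,-.096,.2)],CY)
E
```

```text
clock 0.2 tcp [ 0.233  -0.6064  0.2305] closeang -1.204 q6 -0.08 jaw 0.999 F [ 0.2  0.3 -0.4]
[0.5203, -0.5211, 0.0305]
spin -1.144
```

Request:
servo_tool(
  jaw=[0,0,0,0,0,0,0,0],
  xyz=[
    [0.03,-0.03,0],
    [0.07,-0.07,0],
    [0.11,-0.11,0],
    [0.15,-0.15,0],
    [0.19,-0.19,0.01],
    [0.23,-0.23,0.01],
    [0.27,-0.27,0.02],
    [0.31,-0.31,0.03],
  ],
  spin=[-0.1,-0.25,-0.4,-0.55,-0.7,-0.85,-1.0,-1.144],
)

```text
clock: 1.2
eef_pos: [0.4118, -0.2045, 0.2013]
tcp_rot: [0.001, 0.726, 0.687, 0.0]
contact_force: [1.8, -0.5, -0.1]
gripper_width: -0.002
grasp_force: 0.0
```

Run:
```python
from h import *
plan([cs(0,-.096,.15),cs(0,-.096,.075),cs(0,-.131,.075)],CY)
```

```text
clock 1.2 tcp [ 0.4118 -0.2045  0.2013] closeang -0.056 q6 -0.52 jaw -0.002 F [ 1.8 -0.5 -0.1]
[0.2773, 0.1047, 0.0513]
[0.2773, 0.1047, 0.1263]
[0.2423, 0.1046, 0.1263]
spin 0.004
```

Request:
servo_tool(
  jaw=[0,0,0,0,0,0,0,0],
  xyz=[
    [0.05,0.02,0.01],
    [0.1,0.04,0.02],
    [0.15,0.06,0.03],
    [0.2,0.08,0.04],
    [0.25,0.1,0.05],
    [0.277,0.105,0.06],
    [0.277,0.105,0.09],
    [0.277,0.105,0.09],
  ],
  spin=[0,0,0,0,0,0,0,0],
)

```text
clock: 2.2
eef_pos: [0.5304, 0.0644, 0.1085]
tcp_rot: [-0.002, 0.728, 0.686, -0.002]
contact_force: [-0.7, -0.1, -0.5]
gripper_width: 0.002
grasp_force: 0.0
```

Run:
```python
from h import *
plan([cs(0,-.096,.075),cs(0,-.131,.075),cs(0,-.12,.12)],CY)
```

```text
clock 2.2 tcp [0.5304 0.0644 0.1085] closeang -0.059 q6 0.08 jaw 0.002 F [-0.7 -0.1 -0.5]
[0.0023, 0.0012, 0.0335]
[-0.0327, 0.0012, 0.0335]
[-0.0217, 0.0012, -0.0115]
spin 0.001
```

Request:
servo_tool(
  jaw=[0,0,0,0,0,0,0,0],
  xyz=[
    [0.004,0,0.02],
    [0.004,0,0.034],
    [-0.004,0,0.034],
    [-0.012,0,0.034],
    [-0.02,0,0.034],
    [-0.026,0,0.034],
    [-0.031,0,0.034],
    [-0.033,0,0.034],
  ],
  spin=[0,0,0,0,0,0,0,0],
)

```text
clock: 3.2
eef_pos: [0.5309, 0.0315, 0.0777]
tcp_rot: [-0.001, 0.728, 0.685, 0.001]
contact_force: [-0.5, 7.9, 0.6]
gripper_width: 0.001
grasp_force: 3.9
```

Run:
```python
from h import *
plan([],CY)
c=cam("scene");cv2.imwrite("pics/e.png",cv2.resize(c["image"][200:380,240:440],None,fx=3,fy=3,interpolation=cv2.INTER_CUBIC))
```

```text
clock 3.2 tcp [0.5309 0.0315 0.0777] closeang -0.061 q6 0.02 jaw 0.001 F [-0.5  7.9  0.6]
spin -0.001
```

View pics/e.png

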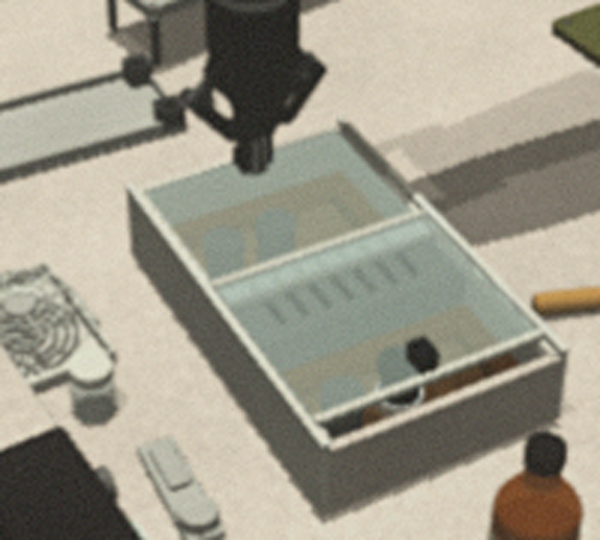

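The right door's end now reaches the near wall (shut) with the left door still slightly open. Now the left door.

Request:
servo_tool(
  jaw=[0,0,0,0,0,0,0,0],
  xyz=[
    [0.005,0,-0.04],
    [0.05,0,-0.05],
    [0.11,0,-0.05],
    [0.17,0,-0.05],
    [0.23,0,-0.05],
    [0.28,0,-0.05],
    [0.297,0,-0.05],
    [0.298,0,-0.03],
  ],
  spin=[0,0,0,0,0,0,0,0],
)

```text
clock: 4.25
eef_pos: [0.5502, 0.3295, 0.1088]
tcp_rot: [0.001, 0.727, 0.686, 0.002]
contact_force: [0.2, -0.1, 0.3]
gripper_width: 0.001
grasp_force: 0.0
```

Run:
```python
from h import *
plan([cs(0,.165,.082),cs(0,.048,.082)],CY)
```

```text
clock 4.25 tcp [0.5502 0.3295 0.1088] closeang -0.058 q6 0.52 jaw 0.001 F [ 0.2 -0.1  0.3]
[-0.0026, -0.0027, 0.0268]
[-0.1196, -0.0028, 0.0268]
spin 0.002
```

Request:
servo_tool(
  jaw=[0,0,0,0,0,0,0,0],
  xyz=[
    [0,-0.003,0.02],
    [0,-0.003,0.027],
    [-0.015,-0.003,0.027],
    [-0.035,-0.003,0.027],
    [-0.055,-0.003,0.027],
    [-0.075,-0.003,0.027],
    [-0.095,-0.003,0.027],
    [-0.108,-0.003,0.027],
  ],
  spin=[0,0,0,0,0,0,0,0],
)

```text
clock: 5.25
eef_pos: [0.5392, 0.2194, 0.0808]
tcp_rot: [0.0, 0.728, 0.685, 0.0]
contact_force: [-0.2, 2.1, 1.1]
gripper_width: 0.002
grasp_force: 1.0
```

Request:
servo_tool(
  jaw=[0,0,0,0,0],
  xyz=[
    [-0.006,0,0],
    [-0.009,0,0],
    [-0.011,0,0],
    [-0.012,0,0],
    [-0.012,0,0],
  ],
  spin=[0,0,0,0,0],
)

```text
clock: 5.88
eef_pos: [0.5389, 0.2114, 0.0808]
tcp_rot: [-0.001, 0.728, 0.686, 0.002]
contact_force: [-0.2, 8.9, -0.3]
gripper_width: -0.001
grasp_force: 4.5
```

Run:
```python
from h import *
plan([cs(.0513,.1035,.15),cs(.0513,.1035,.026)],CY+np.pi/2)
```

```text
clock 5.88 tcp [0.5389 0.2114 0.0808] closeang -0.06 q6 0.34 jaw -0.001 F [-0.2  8.9 -0.3]
[0.0545, 0.0529, -0.0692]
[0.0545, 0.0529, 0.0548]
spin -1.571
```

Request:
servo_tool(
  jaw=[0,0.3,0.62,0.62,0.62,0.62,0.62,0.62],
  xyz=[
    [0.003,0,-0.03],
    [0.01,0.01,-0.06],
    [0.03,0.02,-0.07],
    [0.045,0.04,-0.07],
    [0.055,0.053,-0.07],
    [0.055,0.053,-0.07],
    [0.055,0.053,-0.07],
    [0.055,0.053,-0.07],
  ],
  spin=[0,-0.15,-0.33,-0.51,-0.69,-0.87,-1.05,-1.23],
)

```text
clock: 6.88
eef_pos: [0.5947, 0.2606, 0.1499]
tcp_rot: [0.0, 0.196, 0.981, -0.001]
contact_force: [0.9, 0.5, 0.0]
gripper_width: 0.616
grasp_force: 0.0
```

Request:
servo_tool(
  jaw=[0.62,0.62,0.62],
  xyz=[
    [0,0,0],
    [0,0,0],
    [0,0,0],
  ],
  spin=[-0.18,-0.341,-0.341],
)

```text
clock: 7.25
eef_pos: [0.5946, 0.2606, 0.15]
tcp_rot: [-0.0, 0.03, 1.0, -0.0]
contact_force: [-0.1, -0.0, -0.5]
gripper_width: 0.624
grasp_force: 0.0
```

Run:
```python
from h import *
plan([cs(.0513,.1035,.1),cs(.0513,.1035,.026)],CY+np.pi/2)
c=cam("scene");cv2.imwrite("pics/f.png",cv2.resize(c["image"][200:380,240:440],None,fx=3,fy=3,interpolation=cv2.INTER_CUBIC))
```

```text
clock 7.25 tcp [0.5946 0.2606 0.15  ] closeang 1.51 q6 -1.18 jaw 0.624 F [-0.1 -0.  -0.5]
[-0.0002, 0.0021, 0.05]
[-0.0002, 0.0021, 0.124]
spin -0.001
```

View pics/f.png

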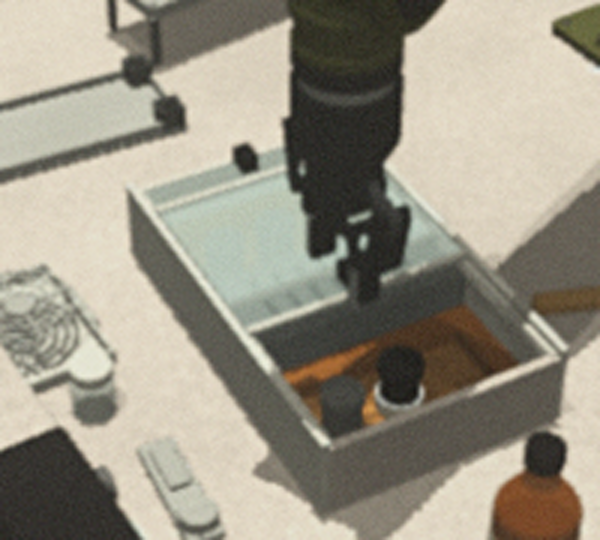

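Left compartment is open; the can's top is at about crop (343,386), the loupe at (401,358). Cross-check the can from this view.

Run:
```python
from h import *
c=cam("scene");print(onz(c,240+343/3-.3,200+386/3-.3,.048), pix(c,cs(.0513,.1035,.048)))
c=cam("top");im=c["image"];print(pix(c,cs(.0513,.1035,.048)))
```

```text
[0.59236121 0.26600806 0.048     ] [352.25044135 327.8864657 ]
[222.42000188 216.71561865]
```

Request:
servo_tool(
  jaw=[0.62,0.62,0.62,0.62,0.62,0.3,0.3,0.3],
  xyz=[
    [-0.001,0.003,0.04],
    [-0.001,0.003,0.08],
    [-0.001,0.003,0.11],
    [-0.001,0.003,0.124],
    [-0.001,0.003,0.124],
    [-0.001,0.003,0.124],
    [-0.001,0.003,0.124],
    [-0.001,0.003,0.124],
  ],
  spin=[0,0,0,0,0,0,0,0],
)

```text
clock: 8.4
eef_pos: [0.5973, 0.2641, 0.0286]
tcp_rot: [0.002, 0.03, 1.0, 0.001]
contact_force: [0.1, -0.3, 5.1]
gripper_width: 0.374
grasp_force: 60.0
```

Request:
servo_tool(
  jaw=[0.3,0.3,0.3,0.3,0.3],
  xyz=[
    [0,0,0],
    [0,0,-0.02],
    [0,0,-0.05],
    [0,0,-0.09],
    [0,0,-0.12],
  ],
  spin=[0,0,0,0,0],
)

```text
clock: 9.02
eef_pos: [0.5961, 0.2637, 0.1493]
tcp_rot: [0.001, 0.03, 1.0, 0.0]
contact_force: [0.7, -0.4, -0.2]
gripper_width: 0.376
grasp_force: 59.6
```

Run:
```python
from h import *
plan([bt(.06,0,.13),bt(.06,0,.028)],TY+np.pi/2)
```

```text
clock 9.03 tcp [0.5961 0.2637 0.1493] closeang 1.511 q6 -1.18 jaw 0.376 F [ 0.7 -0.4 -0.2]
[-0.1133, -0.4704, 0.0193]
[-0.1133, -0.4704, 0.1213]
spin 0.038
```

Request:
servo_tool(
  jaw=[0.3,0.3,0.3,0.3,0.3,0.3,0.3,0.3],
  xyz=[
    [-0.01,-0.03,0],
    [-0.025,-0.09,0],
    [-0.04,-0.15,0],
    [-0.055,-0.21,0],
    [-0.07,-0.27,0],
    [-0.085,-0.33,0],
    [-0.1,-0.39,0],
    [-0.113,-0.44,0.01],
  ],
  spin=[0.01,0.02,0.03,0.038,0.038,0.038,0.038,0.038],
)

```text
clock: 10.02
eef_pos: [0.6831, -0.1851, 0.1386]
tcp_rot: [0.001, 0.049, 0.999, -0.0]
contact_force: [-0.1, -0.2, 0.0]
gripper_width: 0.372
grasp_force: 59.7
```

Request:
servo_tool(
  jaw=[0.3,0.3,0.3],
  xyz=[
    [0,-0.02,0.01],
    [0,-0.03,0.04],
    [0,-0.03,0.05],
  ],
  spin=[0,0,0],
)

```text
clock: 10.4
eef_pos: [0.6775, -0.2116, 0.0839]
tcp_rot: [-0.002, 0.049, 0.999, 0.001]
contact_force: [0.3, -0.4, -1.0]
gripper_width: 0.38
grasp_force: 59.7
```

Run:
```python
from h import *
plan([bt(.06,0,.0295)],TY+np.pi/2)
```

```text
clock 10.4 tcp [ 0.6775 -0.2116  0.0839] closeang 1.472 q6 -1.85 jaw 0.38 F [ 0.3 -0.4 -1. ]
[-0.0037, -0.0007, 0.0544]
spin -0.001
```

Request:
servo_tool(
  jaw=[0.3,0.3,0.3,0.3,0.3],
  xyz=[
    [-0.003,0,0.02],
    [-0.003,0,0.035],
    [-0.003,0,0.046],
    [-0.003,0,0.054],
    [-0.003,0,0.055],
  ],
  spin=[0,0,0,0,0],
)

```text
clock: 11.02
eef_pos: [0.6821, -0.2123, 0.0307]
tcp_rot: [-0.0, 0.049, 0.999, 0.0]
contact_force: [-0.2, -0.2, 0.2]
gripper_width: 0.371
grasp_force: 59.7
```

Request:
servo_tool(
  jaw=[0.4,0.6,0.6,0.6,0.6,0.6],
  xyz=[
    [0,0,0],
    [0,0,0],
    [0,0,0],
    [0,0,-0.03],
    [0,0,-0.07],
    [0,0,-0.1],
  ],
  spin=[0,0,0,0,0,0],
)

```text
clock: 11.78
eef_pos: [0.6829, -0.2128, 0.1337]
tcp_rot: [0.001, 0.049, 0.999, -0.0]
contact_force: [0.6, -0.3, 0.2]
gripper_width: 0.605
grasp_force: 0.0
```

Run:
```python
from h import *
plan([cs(0,-.01,.16),cs(0,-.002,.082)],CY)
```

```text
clock 11.78 tcp [ 0.6829 -0.2128  0.1337] closeang 1.473 q6 -1.85 jaw 0.605 F [ 0.6 -0.3  0.2]
[0.181, 0.3492, -0.0263]
[0.1813, 0.3572, 0.0517]
spin 1.533
```

Request:
servo_tool(
  jaw=[0.4,0.2,0,0,0,0,0,0],
  xyz=[
    [0.02,0.04,-0.02],
    [0.05,0.09,-0.026],
    [0.075,0.14,-0.026],
    [0.1,0.19,-0.026],
    [0.125,0.24,-0.026],
    [0.15,0.29,-0.026],
    [0.175,0.33,-0.026],
    [0.181,0.349,-0.026],
  ],
  spin=[0.15,0.33,0.51,0.69,0.87,1.05,1.23,1.4],
)

```text
clock: 12.78
eef_pos: [0.535, 0.1545, 0.1577]
tcp_rot: [0.0, 0.682, 0.731, 0.0]
contact_force: [1.0, -0.6, -1.1]
gripper_width: 0.002
grasp_force: 0.0
```

Request:
servo_tool(
  jaw=[0,0,0],
  xyz=[
    [0,0,0.01],
    [0,0,0.02],
    [0,0,0.02],
  ],
  spin=[0.133,0.133,0.133],
)

```text
clock: 13.15
eef_pos: [0.5356, 0.1521, 0.1362]
tcp_rot: [-0.001, 0.727, 0.686, -0.001]
contact_force: [0.4, -0.9, -0.3]
gripper_width: -0.0
grasp_force: 0.0
```

Run:
```python
from h import *
plan([cs(0,-.004,.082),cs(0,.132,.082)],CY)
```

```text
clock 13.15 tcp [0.5356 0.1521 0.1362] closeang -0.059 q6 0.24 jaw -0.0 F [ 0.4 -0.9 -0.3]
[0.0064, 0.0013, 0.0542]
[0.1424, 0.0015, 0.0542]
spin 0.001
```

Request:
servo_tool(
  jaw=[0,0,0,0,0,0,0,0],
  xyz=[
    [0,0.001,0.03],
    [0,0.001,0.054],
    [0.015,0.001,0.054],
    [0.04,0.001,0.054],
    [0.065,0.001,0.054],
    [0.09,0.001,0.054],
    [0.115,0.001,0.054],
    [0.13,0.001,0.054],
  ],
  spin=[0,0,0,0,0,0,0,0],
)

```text
clock: 14.15
eef_pos: [0.5456, 0.2835, 0.0844]
tcp_rot: [0.0, 0.727, 0.686, 0.0]
contact_force: [-0.8, -1.8, 0.8]
gripper_width: -0.003
grasp_force: 1.1
```

Request:
servo_tool(
  jaw=[0,0,0,0,0],
  xyz=[
    [0.006,0,0],
    [0.01,0,0],
    [0.012,0,0],
    [0.013,0,0],
    [0.013,0,0],
  ],
  spin=[0,0,0,0,0],
)

```text
clock: 14.78
eef_pos: [0.546, 0.295, 0.0834]
tcp_rot: [-0.0, 0.728, 0.685, 0.0]
contact_force: [0.8, -0.3, 0.9]
gripper_width: 0.0
grasp_force: 0.5
```

Run:
```python
from h import *
plan([cs(0,-.185,.12),cs(0,-.185,.074)],CY)
```

```text
clock 14.78 tcp [0.546  0.295  0.0834] closeang -0.06 q6 0.47 jaw 0.0 F [ 0.8 -0.3  0.9]
[-0.3179, -0.0004, -0.0366]
[-0.3179, -0.0004, 0.0094]
spin -0.0
```

Request:
servo_tool(
  jaw=[0,0,0],
  xyz=[
    [0.002,0,0],
    [0.004,0,0],
    [0.004,0,0],
  ],
  spin=[0,0,0],
)

```text
clock: 15.15
eef_pos: [0.546, 0.2955, 0.0833]
tcp_rot: [0.002, 0.728, 0.686, -0.003]
contact_force: [-1.5, -13.5, 6.0]
gripper_width: 0.002
grasp_force: 6.9
```

Request:
servo_tool(
  jaw=[0,0,0,0,0,0,0,0],
  xyz=[
    [-0.01,0,-0.02],
    [-0.06,0,-0.037],
    [-0.12,0,-0.037],
    [-0.18,0,-0.037],
    [-0.24,0,-0.037],
    [-0.3,0,-0.037],
    [-0.322,0,-0.037],
    [-0.322,0,-0.02],
  ],
  spin=[0,0,0,0,0,0,0,0],
)

```text
clock: 16.15
eef_pos: [0.5285, -0.0237, 0.1055]
tcp_rot: [0.002, 0.729, 0.684, 0.002]
contact_force: [-0.1, 0.9, -0.5]
gripper_width: 0.003
grasp_force: 0.0
```

Run:
```python
from h import *
plan([cs(0,-.185,.074),cs(0,-.048,.074)],CY)
```

```text
clock 16.15 tcp [ 0.5285 -0.0237  0.1055] closeang -0.063 q6 -0.08 jaw 0.003 F [-0.1  0.9 -0.5]
[0.0013, -0.0022, 0.0315]
[0.1383, -0.0026, 0.0315]
spin -0.003
```

Request:
servo_tool(
  jaw=[0,0,0,0,0,0,0,0],
  xyz=[
    [0,-0.002,0.02],
    [0,-0.002,0.031],
    [0.015,-0.002,0.031],
    [0.04,-0.002,0.031],
    [0.065,-0.002,0.031],
    [0.09,-0.002,0.031],
    [0.115,-0.002,0.031],
    [0.13,-0.002,0.031],
  ],
  spin=[0,0,0,0,0,0,0,0],
)

```text
clock: 17.15
eef_pos: [0.5326, 0.1094, 0.0727]
tcp_rot: [0.0, 0.727, 0.686, 0.0]
contact_force: [0.8, -2.0, -1.2]
gripper_width: -0.001
grasp_force: 1.1
```

Request:
servo_tool(
  jaw=[0,0,0,0,0],
  xyz=[
    [0.005,0,0],
    [0.008,0,0],
    [0.01,0,0],
    [0.011,0,0],
    [0.011,0,0],
  ],
  spin=[0,0,0,0,0],
)

```text
clock: 17.77
eef_pos: [0.5332, 0.1159, 0.0727]
tcp_rot: [0.001, 0.728, 0.685, -0.002]
contact_force: [-2.8, -10.1, 2.1]
gripper_width: 0.003
grasp_force: 5.0
```

Run:
```python
from h import *
plan([cs(.0498,-.0948,.15)],CY+np.pi/2)
```

```text
clock 17.77 tcp [0.5332 0.1159 0.0727] closeang -0.06 q6 0.18 jaw 0.003 F [ -2.8 -10.1   2.1]
[-0.0481, 0.0513, -0.0773]
spin 1.571
```

Request:
servo_tool(
  jaw=[0,0.3,0.62,0.62,0.62,0.62,0.62,0.62],
  xyz=[
    [-0.003,0,-0.03],
    [-0.01,0.01,-0.06],
    [-0.025,0.02,-0.077],
    [-0.04,0.04,-0.077],
    [-0.048,0.051,-0.077],
    [-0.048,0.051,-0.077],
    [-0.048,0.051,-0.077],
    [-0.048,0.051,-0.077],
  ],
  spin=[0,-0.15,-0.33,-0.51,-0.69,-0.87,-1.05,-1.23],
)

```text
clock: 18.77
eef_pos: [0.5816, 0.0673, 0.1495]
tcp_rot: [0.0, 0.197, 0.98, 0.001]
contact_force: [0.3, -0.1, 0.6]
gripper_width: 0.619
grasp_force: 0.0
```

Request:
servo_tool(
  jaw=[0.62,0.62,0.62],
  xyz=[
    [0,0,0],
    [0,0,0],
    [0,0,0],
  ],
  spin=[-0.18,-0.341,-0.341],
)

```text
clock: 19.15
eef_pos: [0.5815, 0.0674, 0.1495]
tcp_rot: [0.0, 0.031, 1.0, 0.0]
contact_force: [0.1, 0.1, 0.2]
gripper_width: 0.622
grasp_force: 0.0
```

Run:
```python
from h import *
plan([cs(.0498,-.0948,.026)],CY+np.pi/2)
c=cam("scene");cv2.imwrite("pics/g.png",cv2.resize(c["image"][190:350,190:400],(798,608)[:1]+(600,),interpolation=cv2.INTER_CUBIC))
print(pix(c,cs(.0498,-.0948,.048)),pix(c,cs(.0026,-.0956,.048)))
```

```text
clock 19.15 tcp [0.5815 0.0674 0.1495] closeang 1.508 q6 -1.48 jaw 0.622 F [0.1 0.1 0.2]
[-0.0002, -0.0026, 0.1235]
spin -0.003
[313.36633173 278.09419097] [330.06691662 272.26384516]
```

View pics/g.png

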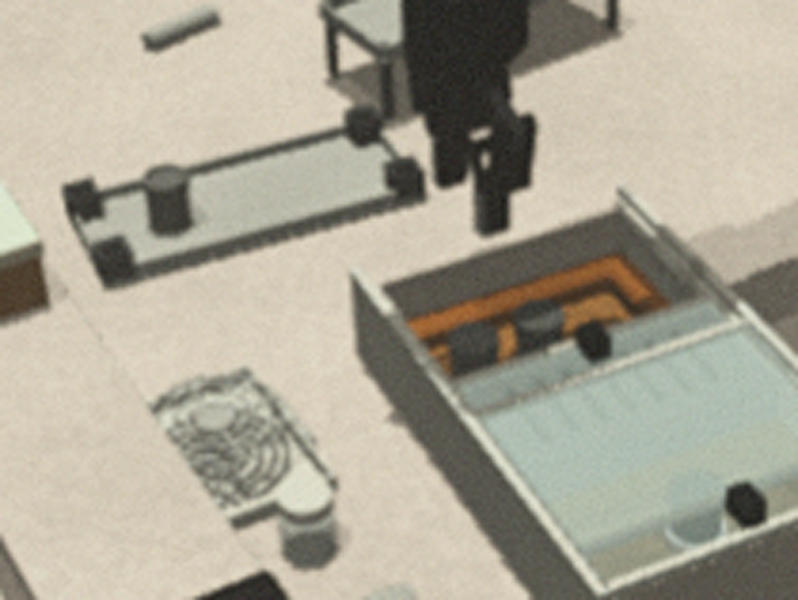

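The right compartment is open with two cans (tops at crop (474,332), (540,312)); can 1 stands in the bottom tier at (168,200). Positions agree with mine within ~3 mm.

Request:
servo_tool(
  jaw=[0.62,0.62,0.62,0.62,0.62,0.3,0.3,0.3],
  xyz=[
    [0,-0.001,0.04],
    [0,-0.001,0.08],
    [0,-0.001,0.11],
    [0,-0.001,0.122],
    [0,-0.001,0.122],
    [0,-0.001,0.122],
    [0,-0.001,0.122],
    [0,-0.001,0.122],
  ],
  spin=[0,0,0,0,0,0,0,0],
)

```text
clock: 20.2
eef_pos: [0.583, 0.0667, 0.0295]
tcp_rot: [0.002, 0.03, 1.0, 0.0]
contact_force: [0.0, 0.8, 6.5]
gripper_width: 0.371
grasp_force: 60.0
```

Request:
servo_tool(
  jaw=[0.3,0.3,0.3,0.3,0.3],
  xyz=[
    [0,0,0],
    [0,0,-0.02],
    [0,0,-0.05],
    [0,0,-0.09],
    [0,0,-0.12],
  ],
  spin=[0,0,0,0,0],
)

```text
clock: 20.82
eef_pos: [0.5815, 0.0667, 0.1502]
tcp_rot: [0.001, 0.03, 1.0, 0.0]
contact_force: [0.8, -0.6, -0.9]
gripper_width: 0.374
grasp_force: 59.7
```

Run:
```python
from h import *
plan([bt(.0,0,.13),bt(.0,0,.03)],TY+np.pi/2)
```

```text
clock 20.82 tcp [0.5815 0.0667 0.1502] closeang 1.511 q6 -1.49 jaw 0.374 F [ 0.8 -0.6 -0.9]
[-0.0562, -0.2706, 0.0202]
[-0.0562, -0.2706, 0.1202]
spin 0.038
```

Request:
servo_tool(
  jaw=[0.3,0.3,0.3,0.3,0.3,0.3,0.3,0.3],
  xyz=[
    [-0.01,-0.03,0],
    [-0.02,-0.08,0],
    [-0.03,-0.13,0],
    [-0.04,-0.18,0],
    [-0.05,-0.23,0],
    [-0.056,-0.265,0.01],
    [-0.056,-0.27,0.04],
    [-0.056,-0.27,0.07],
  ],
  spin=[0.01,0.02,0.03,0.038,0.038,0.038,0.038,0.038],
)

```text
clock: 21.82
eef_pos: [0.6211, -0.2074, 0.0779]
tcp_rot: [0.001, 0.05, 0.999, -0.0]
contact_force: [-0.5, -0.1, -0.7]
gripper_width: 0.368
grasp_force: 59.7
```

Run:
```python
from h import *
plan([bt(.0,0,.0295)],TY+np.pi/2)
```

```text
clock 21.82 tcp [ 0.6211 -0.2074  0.0779] closeang 1.471 q6 -1.88 jaw 0.368 F [-0.5 -0.1 -0.7]
[-0.0002, 0.0006, 0.0484]
spin -0.002
```

Request:
servo_tool(
  jaw=[0.3,0.3,0.3,0.3,0.3],
  xyz=[
    [0,0,0.02],
    [0,0,0.033],
    [0,0,0.042],
    [0,0,0.048],
    [0,0,0.048],
  ],
  spin=[0,0,0,0,0],
)

```text
clock: 22.45
eef_pos: [0.6216, -0.2064, 0.03]
tcp_rot: [0.001, 0.049, 0.999, -0.0]
contact_force: [0.8, -0.3, -0.3]
gripper_width: 0.374
grasp_force: 59.8
```

Request:
servo_tool(
  jaw=[0.4,0.62,0.62,0.62,0.62,0.62],
  xyz=[
    [0,0,0],
    [0,0,0],
    [0,0,0],
    [0,0,-0.03],
    [0,0,-0.07],
    [0,0,-0.11],
  ],
  spin=[0,0,0,0,0,0],
)

```text
clock: 23.2
eef_pos: [0.6207, -0.2062, 0.1403]
tcp_rot: [-0.0, 0.049, 0.999, 0.0]
contact_force: [-0.3, 0.1, -0.2]
gripper_width: 0.622
grasp_force: 0.0
```

Run:
```python
from h import *
plan([cs(.0026,-.0945,.15),cs(.0026,-.0945,.027)],CY+np.pi/2)
c=cam("scene");a=c["image"][190:350,190:400];b=cam("top");cv2.imwrite("pics/i.png",np.vstack([cv2.resize(a,(520,396)),cv2.resize(b["image"][160:260,260:420],(520,200))[:200]]))
print(pix(c,cs(.0026,-.0956,.048)))
```

```text
clock 23.2 tcp [ 0.6207 -0.2062  0.1403] closeang 1.473 q6 -1.88 jaw 0.622 F [-0.3  0.1 -0.2]
[0.1127, 0.2644, -0.0097]
[0.1127, 0.2644, 0.1133]
spin -0.038
[330.06691662 272.26384516]
```

View pics/i.png

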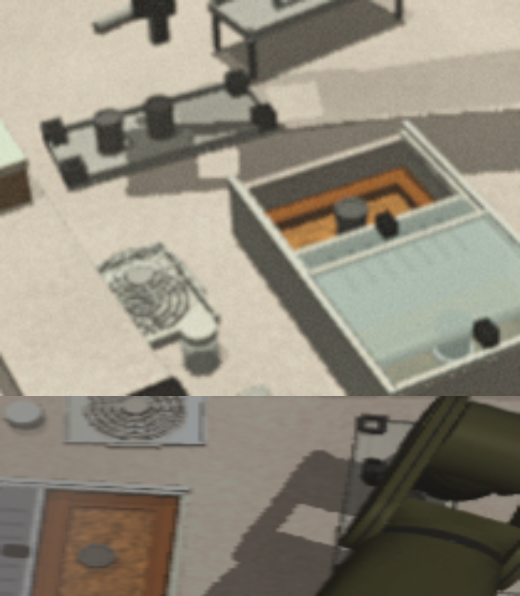

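Two cans stand in the tier (108,130), (159,115); the third is unmoved in the right compartment (351,208).

Request:
servo_tool(
  jaw=[0.62,0.62,0.62,0.62,0.62,0.62,0.62,0.62],
  xyz=[
    [0.02,0.04,-0.01],
    [0.04,0.09,-0.01],
    [0.06,0.14,-0.01],
    [0.08,0.19,-0.01],
    [0.1,0.24,-0.01],
    [0.113,0.264,-0.01],
    [0.113,0.264,0.02],
    [0.113,0.264,0.03],
  ],
  spin=[0,-0.01,-0.02,-0.038,-0.038,-0.038,-0.038,-0.038],
)

```text
clock: 24.3
eef_pos: [0.5326, 0.0678, 0.107]
tcp_rot: [-0.002, 0.03, 1.0, -0.0]
contact_force: [-1.1, -0.1, -0.3]
gripper_width: 0.62
grasp_force: 0.0
```

Run:
```python
from h import *
plan([cs(.0026,-.0945,.028)],CY+np.pi/2)
```

```text
clock 24.3 tcp [0.5326 0.0678 0.107 ] closeang 1.512 q6 -1.49 jaw 0.62 F [-1.1 -0.1 -0.3]
[-0.0019, 0.0002, 0.079]
spin 0.001
```

Request:
servo_tool(
  jaw=[0.62,0.62,0.62,0.62,0.3,0.3,0.3],
  xyz=[
    [-0.001,0,0.035],
    [-0.001,0,0.065],
    [-0.001,0,0.079],
    [-0.001,0,0.079],
    [-0.001,0,0.079],
    [-0.001,0,0.079],
    [-0.001,0,0.079],
  ],
  spin=[0,0,0,0,0,0,0],
)

```text
clock: 25.18
eef_pos: [0.5369, 0.0675, 0.0322]
tcp_rot: [0.002, 0.03, 1.0, 0.0]
contact_force: [-0.2, -0.4, 4.6]
gripper_width: 0.369
grasp_force: 59.9
```

Request:
servo_tool(
  jaw=[0.3,0.3,0.3,0.3,0.3],
  xyz=[
    [0,0,0],
    [0,0,-0.02],
    [0,0,-0.05],
    [0,0,-0.09],
    [0,0,-0.12],
  ],
  spin=[0,0,0,0,0],
)

```text
clock: 25.8
eef_pos: [0.5353, 0.0675, 0.1518]
tcp_rot: [0.0, 0.03, 1.0, 0.0]
contact_force: [0.3, -0.4, -0.5]
gripper_width: 0.374
grasp_force: 59.7
```

Run:
```python
from h import *
plan([bt(-.06,0,.13),bt(-.06,0,.03)],TY+np.pi/2)
```

```text
clock 25.8 tcp [0.5353 0.0675 0.1518] closeang 1.511 q6 -1.49 jaw 0.374 F [ 0.3 -0.4 -0.5]
[-0.0424, -0.2664, 0.0218]
[-0.0424, -0.2664, 0.1218]
spin 0.038
```

Request:
servo_tool(
  jaw=[0.3,0.3,0.3,0.3,0.3,0.3,0.3,0.3],
  xyz=[
    [-0.01,-0.03,0],
    [-0.02,-0.08,0],
    [-0.03,-0.13,0],
    [-0.04,-0.18,0],
    [-0.042,-0.23,0],
    [-0.042,-0.26,0.01],
    [-0.042,-0.266,0.04],
    [-0.042,-0.266,0.07],
  ],
  spin=[0.01,0.02,0.03,0.038,0.038,0.038,0.038,0.038],
)

```text
clock: 26.8
eef_pos: [0.5611, -0.2015, 0.0796]
tcp_rot: [0.0, 0.05, 0.999, -0.0]
contact_force: [-0.9, -0.1, -0.2]
gripper_width: 0.368
grasp_force: 59.7
```

Run:
```python
from h import *
plan([bt(-.06,0,.0325)],TY+np.pi/2)
```

```text
clock 26.8 tcp [ 0.5611 -0.2015  0.0796] closeang 1.471 q6 -1.91 jaw 0.368 F [-0.9 -0.1 -0.2]
[-0.0006, 0.0006, 0.0471]
spin -0.002
```

Request:
servo_tool(
  jaw=[0.3,0.3,0.3,0.3,0.3],
  xyz=[
    [0,0,0.02],
    [0,0,0.033],
    [0,0,0.042],
    [0,0,0.047],
    [0,0,0.047],
  ],
  spin=[0,0,0,0,0],
)

```text
clock: 27.42
eef_pos: [0.5615, -0.2006, 0.0335]
tcp_rot: [0.0, 0.049, 0.999, -0.0]
contact_force: [0.8, -0.2, -0.4]
gripper_width: 0.368
grasp_force: 59.7
```

Request:
servo_tool(
  jaw=[0.4,0.6,0.6,0.6,0.6,0.6],
  xyz=[
    [0,0,0],
    [0,0,0],
    [0,0,0],
    [0,0,-0.03],
    [0,0,-0.07],
    [0,0,-0.11],
  ],
  spin=[0,0,0,0,0,0],
)

```text
clock: 28.18
eef_pos: [0.5611, -0.2005, 0.1444]
tcp_rot: [-0.0, 0.049, 0.999, 0.0]
contact_force: [0.4, -1.1, -0.5]
gripper_width: 0.599
grasp_force: 0.0
```

Run:
```python
from h import *
plan([cs(0,.002,.15),cs(0,.002,.079)],CY)
```

```text
clock 28.18 tcp [ 0.5611 -0.2005  0.1444] closeang 1.473 q6 -1.91 jaw 0.599 F [ 0.4 -1.1 -0.5]
[0.0591, 0.3609, -0.0056]
[0.0591, 0.3609, 0.0654]
spin 1.533
```

Request:
servo_tool(
  jaw=[0.4,0.2,0,0,0,0,0,0],
  xyz=[
    [0.01,0.04,-0.01],
    [0.02,0.09,-0.01],
    [0.03,0.14,-0.01],
    [0.04,0.19,-0.01],
    [0.05,0.24,-0.01],
    [0.059,0.29,-0.01],
    [0.059,0.34,-0.01],
    [0.059,0.363,-0.01],
  ],
  spin=[0.15,0.33,0.51,0.69,0.87,1.05,1.23,1.4],
)

```text
clock: 29.18
eef_pos: [0.5379, 0.1688, 0.1537]
tcp_rot: [0.0, 0.682, 0.731, 0.0]
contact_force: [0.4, -0.6, 1.2]
gripper_width: -0.001
grasp_force: 0.0
```

Request:
servo_tool(
  jaw=[0,0,0],
  xyz=[
    [0,0,0.01],
    [0,0,0.03],
    [0,0,0.03],
  ],
  spin=[0.133,0.133,0.133],
)

```text
clock: 29.55
eef_pos: [0.5362, 0.1658, 0.1205]
tcp_rot: [-0.001, 0.728, 0.686, -0.002]
contact_force: [-1.2, -0.6, -0.8]
gripper_width: 0.003
grasp_force: 0.0
```

Run:
```python
from h import *
plan([cs(0,.003,.0785),cs(0,-.1335,.0785)],CY)
```

```text
clock 29.55 tcp [0.5362 0.1658 0.1205] closeang -0.059 q6 0.26 jaw 0.003 F [-1.2 -0.6 -0.8]
[-0.0003, 0.0015, 0.042]
[-0.1368, 0.0013, 0.042]
spin 0.001
```

Request:
servo_tool(
  jaw=[0,0,0,0,0,0,0,0],
  xyz=[
    [0,0.001,0.025],
    [0,0.001,0.041],
    [-0.015,0.001,0.041],
    [-0.04,0.001,0.042],
    [-0.065,0.001,0.042],
    [-0.09,0.001,0.042],
    [-0.115,0.001,0.042],
    [-0.128,0.001,0.042],
  ],
  spin=[0,0,0,0,0,0,0,0],
)

```text
clock: 30.55
eef_pos: [0.5317, 0.0373, 0.0824]
tcp_rot: [0.0, 0.728, 0.685, 0.001]
contact_force: [-0.1, 1.5, 0.9]
gripper_width: -0.003
grasp_force: 1.3
```

Request:
servo_tool(
  jaw=[0,0,0,0,0],
  xyz=[
    [-0.004,0,0],
    [-0.006,0,0],
    [-0.008,0,0],
    [-0.009,0,0],
    [-0.009,0,0],
  ],
  spin=[0,0,0,0,0],
)

```text
clock: 31.18
eef_pos: [0.5313, 0.03, 0.0821]
tcp_rot: [0.0, 0.728, 0.686, 0.0]
contact_force: [-2.2, 1.2, 6.4]
gripper_width: 0.0
grasp_force: 2.3
```

Request:
servo_tool(
  jaw=[0,0.2,0.5],
  xyz=[
    [0.003,0,-0.03],
    [0.005,0,-0.06],
    [0.005,0,-0.1],
  ],
  spin=[0,0,0],
)

```text
clock: 31.55
eef_pos: [0.5302, 0.0349, 0.1806]
tcp_rot: [-0.001, 0.728, 0.686, -0.001]
contact_force: [-0.5, -0.1, -0.1]
gripper_width: 0.398
grasp_force: 0.0
```

Run:
```python
from h import *
plan([])
c=cam("scene");cv2.imwrite("pics/j.png",cv2.resize(c["image"][150:370,190:440],(682,600),interpolation=cv2.INTER_CUBIC))
t=cam("top");cv2.imwrite("pics/k.png",cv2.resize(t["image"][160:355,350:450],None,fx=3,fy=3,interpolation=cv2.INTER_CUBIC))
```

```text
clock 31.55 tcp [0.5302 0.0349 0.1806] closeang -0.059 q6 0.02 jaw 0.398 F [-0.5 -0.1 -0.1]
```

View pics/j.png

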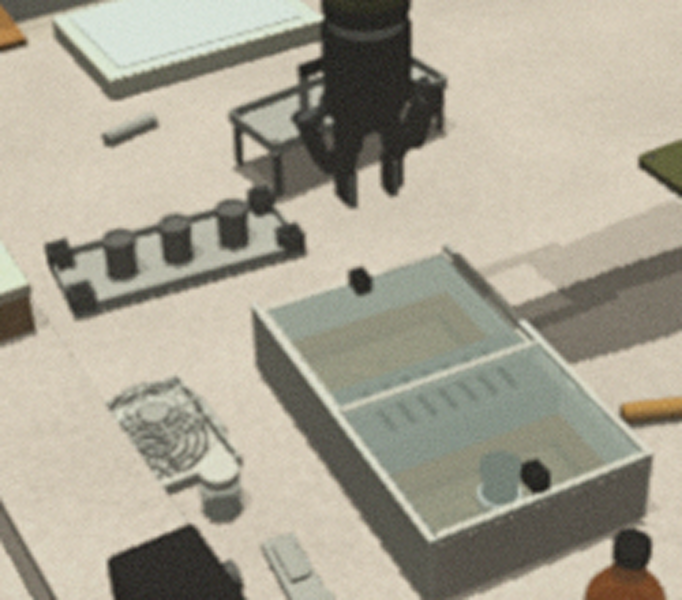

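View pics/k.png

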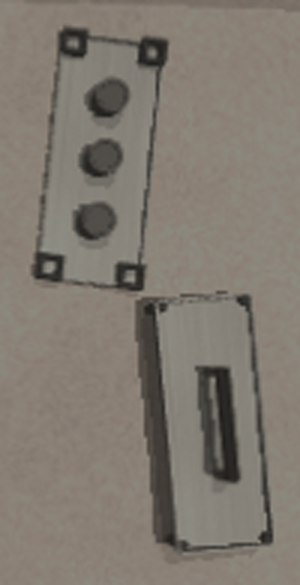

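Scene: three cans upright in the tier ((121,252),(177,237),(234,222)), both doors shut, loupe standing at (500,480). Top: same. Now a close-up to measure blocks, cans and handle.

Run:
```python
from h import *
t=cam("top");im=t["image"]
a=cv2.resize(im[165:263,355:413],None,fx=6,fy=6,interpolation=cv2.INTER_CUBIC)
b=cv2.resize(im[255:347,393:445],None,fx=6,fy=6,interpolation=cv2.INTER_CUBIC)
o=np.zeros((588,348+312,3),np.uint8);o[:588,:348]=a;o[:552,348:]=b
cv2.imwrite("pics/l.png",cv2.convertScaleAbs(o,alpha=1.5))
c=cam("scene");g=c["image"].max(2)
p=pix(c,cs(0,-.154,.075));print("knob pred",p)
x0,y0=int(p[0])-12,int(p[1])-12
n,l,st,ce=cv2.connectedComponentsWithStats((g[y0:y0+24,x0:x0+24]<70).astype(np.uint8));print(ce[1:]+[x0,y0],st[1:,4], pix(c,cs(0,-.146,.075)))
```

```text
knob pred [320.24590779 251.12480762]
[[321.86956522 252.76086957]] [46] [321.66873108 252.7734878 ]
```

View pics/l.png

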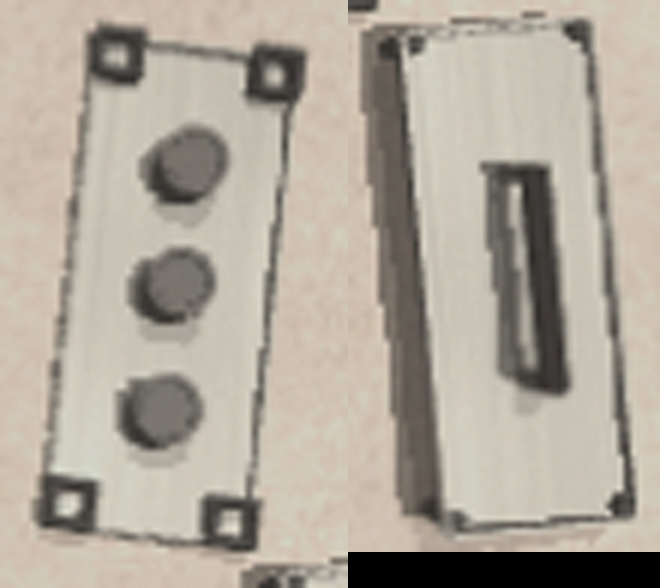

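Close-up: block tops centred near (119,53),(279,71),(72,502),(234,522); can tops (193,163),(181,282),(166,408); bar top quad (525,168),(550,165),(570,390),(543,387); tray corners (400,35),(590,20),(632,510),(445,528).

Run:
```python
from h import *
t=cam("top")
P=lambda x,y,z:onz(t,x/6+355-.42,y/6+165-.42,z)[:2]
Q=lambda x,y,z:onz(t,(x-348)/6+393-.42,y/6+255-.42,z)[:2]
B=np.array([P(*p,.028) for p in[(119,53),(279,71),(72,502),(234,522)]]);print(B.round(4),B.mean(0).round(4))
print("yaw",[np.arctan2(*(B[i]-B[j])[::-1]).round(4) for i,j in((0,2),(1,3))],np.arctan2(*(B[0]-B[1])[::-1])-np.pi/2)
for p in[(193,163),(181,282),(166,408)]: print("can",P(*p,.048).round(4))
R=np.array([Q(*p,.124) for p in[(525,168),(550,165),(570,390),(543,387)]]);print("bar",R.mean(0).round(4),[np.arctan2(*(R[i]-R[j])[::-1]).round(3) for i,j in((0,3),(1,2))])
R=np.array([Q(*p,.063) for p in[(400,35),(590,20),(632,510),(445,528)]]);print("tray",R.mean(0).round(4),[np.arctan2(*(R[i]-R[j])[::-1]).round(3) for i,j in((0,3),(1,2))],R.round(3))
g=t["image"].max(2)
for n,q in(("L",cs(0,.154,.087)),("R",cs(0,-.154,.08))):
    p=pix(t,q);x0,y0=int(p[0])-9,int(p[1])-9
    k,l,st,ce=cv2.connectedComponentsWithStats((g[y0:y0+18,x0:x0+18]<70).astype(np.uint8));print(n,p,[(onz(t,*(ce[i]+[x0,y0]),q[2])[:2].round(4),st[i,4]) for i in range(1,k)])
```

```text
[[ 0.7379 -0.1788]
 [ 0.7312 -0.2587]
 [ 0.5147 -0.1579]
 [ 0.5067 -0.2374]] [ 0.6226 -0.2082]
yaw [np.float64(-0.0932), np.float64(-0.0943)] -0.0838663411622953
can [ 0.6798 -0.2127]
can [ 0.6212 -0.2072]
can [ 0.5597 -0.2004]
bar [ 0.3682 -0.31  ] [np.float64(0.092), np.float64(0.098)]
tray [ 0.3682 -0.3107] [np.float64(0.103), np.float64(0.094)] [[ 0.48  -0.253]
 [ 0.489 -0.345]
 [ 0.257 -0.367]
 [ 0.248 -0.277]]
L [200.34471035 231.47116477] [(array([0.5468, 0.3145]), np.int32(51))]
R [309.73969889 240.79241706] [(array([0.5361, 0.0151]), np.int32(257)), (array([ 0.5282, -0.0117]), np.int32(1)), (array([ 0.5113, -0.0121]), np.int32(1))]
```

```bash
sed -i 's/T0=np.array(\[.6214,-.2068\]);TY=-.0975/T0=np.array([.622,-.2074]);TY=-.093/' h.py
python3 - <<'E'
from h import *
plan([[.368,-.3104,.17],[.368,-.3104,.098]],.097+np.pi/2)
E
```

```text
clock 31.8 tcp [0.5307 0.0348 0.1805] closeang -0.059 q6 0.02 jaw 0.5 F [-0.  -1.2  0.2]
[-0.3542, -0.142, 0.0105]
[-0.3542, -0.142, 0.0825]
spin 1.414
```

Request:
servo_tool(
  jaw=[0.5,0.5,0.5,0.5,0.5,0.5,0.5,0.5],
  xyz=[
    [-0.03,-0.01,0],
    [-0.08,-0.03,0],
    [-0.13,-0.05,0],
    [-0.18,-0.07,0],
    [-0.23,-0.09,0],
    [-0.28,-0.11,0],
    [-0.33,-0.135,0],
    [-0.354,-0.142,0],
  ],
  spin=[0.15,0.33,0.51,0.69,0.87,1.05,1.23,1.414],
)

```text
clock: 32.8
eef_pos: [0.3659, -0.3114, 0.1791]
tcp_rot: [-0.001, 0.999, 0.044, -0.001]
contact_force: [0.3, -0.4, 0.0]
gripper_width: 0.499
grasp_force: 0.0
```

Request:
servo_tool(
  jaw=[0.5,0.5],
  xyz=[
    [0,0,0.01],
    [0,0,0.01],
  ],
  spin=[0,0],
)

```text
clock: 33.05
eef_pos: [0.3673, -0.3085, 0.1685]
tcp_rot: [-0.002, 0.999, 0.05, -0.002]
contact_force: [-0.5, 1.5, -0.3]
gripper_width: 0.502
grasp_force: 0.0
```

Run:
```python
from h import *
plan([[.368,-.3104,.098]],.097+np.pi/2)
```

```text
clock 33.05 tcp [ 0.3673 -0.3085  0.1685] closeang -1.472 q6 0.66 jaw 0.502 F [-0.5  1.5 -0.3]
[0.0005, 0.0019, 0.0705]
spin 0.002
```

Request:
servo_tool(
  jaw=[0.5,0.5,0.5,0.5,0.5,0,0,0],
  xyz=[
    [0.001,0.001,0.02],
    [0.001,0.001,0.04],
    [0.001,0.001,0.06],
    [0.001,0.001,0.07],
    [0.001,0.001,0.07],
    [0.001,0.001,0.07],
    [0.001,0.001,0.07],
    [0.001,0.001,0.07],
  ],
  spin=[0,0,0,0,0,0,0,0],
)

```text
clock: 34.05
eef_pos: [0.3697, -0.3114, 0.102]
tcp_rot: [0.0, 0.999, 0.048, 0.001]
contact_force: [1.4, 0.9, 1.8]
gripper_width: 0.128
grasp_force: 61.5
```

Request:
servo_tool(
  jaw=[0,0,0],
  xyz=[
    [0,0,0],
    [0,0,0],
    [0,0,0],
  ],
  spin=[0,0,0],
)

```text
clock: 34.42
eef_pos: [0.3696, -0.3114, 0.1019]
tcp_rot: [0.0, 0.999, 0.048, 0.0]
contact_force: [1.3, 1.5, 3.4]
gripper_width: 0.123
grasp_force: 61.9
```

Run:
```python
from h import *
plan([bt(0,0,.2)],TY+np.pi/2)
```

```text
clock 34.42 tcp [ 0.3696 -0.3114  0.1019] closeang -1.474 q6 0.66 jaw 0.123 F [1.3 1.5 3.4]
[0.2612, -0.0791, -0.0981]
spin 0.19
```

Request:
servo_tool(
  jaw=[0,0,0,0,0,0,0,0],
  xyz=[
    [0,0,-0.015],
    [0,0,-0.04],
    [0,0,-0.075],
    [0,0,-0.1],
    [0.04,-0.012,-0.1],
    [0.08,-0.024,-0.1],
    [0.12,-0.036,-0.1],
    [0.16,-0.048,-0.1],
  ],
  spin=[0,0,0,0,0.03,0.07,0.11,0.15],
)

```text
clock: 35.42
eef_pos: [0.5241, -0.2471, 0.2005]
tcp_rot: [-0.0, 1.0, -0.027, -0.001]
contact_force: [-0.8, -1.0, -4.3]
gripper_width: 0.125
grasp_force: 60.7
```

Request:
servo_tool(
  jaw=[0,0,0,0,0,0],
  xyz=[
    [0.035,-0.02,0],
    [0.07,-0.03,0],
    [0.095,-0.043,0],
    [0.105,-0.046,0],
    [0.105,-0.046,0],
    [0.105,-0.046,0],
  ],
  spin=[0.03,0.04,0.04,0.04,0.04,0.04],
)

```text
clock: 36.17
eef_pos: [0.6301, -0.208, 0.201]
tcp_rot: [0.0, 0.999, -0.047, -0.001]
contact_force: [0.6, 0.8, -3.6]
gripper_width: 0.129
grasp_force: 60.7
```

Run:
```python
from h import *
plan([bt(.0015,0,.135),bt(.0015,0,.108)],TY+np.pi/2)
```

```text
clock 36.17 tcp [ 0.6301 -0.208   0.201 ] closeang 1.477 q6 1.27 jaw 0.129 F [ 0.6  0.8 -3.6]
[-0.0066, 0.0002, 0.066]
[-0.0066, 0.0002, 0.093]
spin -0.001
```

Request:
servo_tool(
  jaw=[0,0,0,0,0,0],
  xyz=[
    [-0.006,0,0.01],
    [-0.0065,0,0.03],
    [-0.0065,0,0.05],
    [-0.0065,0,0.06],
    [-0.0065,0,0.062],
    [-0.0065,0,0.062],
  ],
  spin=[0,0,0,0,0,0],
)

```text
clock: 36.92
eef_pos: [0.6251, -0.207, 0.1396]
tcp_rot: [0.0, 0.999, -0.047, 0.0]
contact_force: [0.3, -0.2, -4.0]
gripper_width: 0.125
grasp_force: 60.6
```

Run:
```python
from h import *
plan([bt(.0015,0,.135),bt(.0015,0,.108)],TY+np.pi/2)
c=cam("scene");cv2.imwrite("pics/m.png",cv2.resize(c["image"][170:290,180:330],(750,600),interpolation=cv2.INTER_CUBIC))
```

```text
clock 36.92 tcp [ 0.6251 -0.207   0.1396] closeang 1.478 q6 1.26 jaw 0.125 F [ 0.3 -0.2 -4. ]
[-0.0015, 0.0007, 0.0046]
[-0.0015, 0.0007, 0.0316]
spin -0.0
```

View pics/m.png

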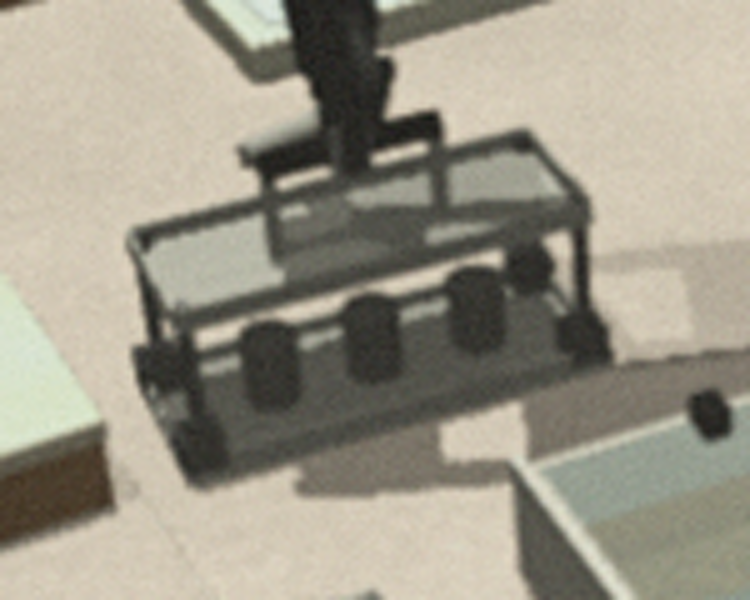

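The tier hangs level above the blocks, posts over the sockets ((195,430), (585,325)); three cans upright. Lower it.

Request:
servo_tool(
  jaw=[0,0,0,0,0,0,0,0],
  xyz=[
    [-0.0015,0.0005,0.004],
    [-0.0015,0.0005,0.008],
    [-0.0015,0.0005,0.012],
    [-0.0015,0.0005,0.015],
    [-0.0015,0.0005,0.018],
    [-0.0015,0.0005,0.02],
    [-0.0015,0.0005,0.022],
    [-0.0015,0.0005,0.022],
  ],
  spin=[0,0,0,0,0,0,0,0],
)

```text
clock: 37.98
eef_pos: [0.6232, -0.2073, 0.1171]
tcp_rot: [-0.0, 0.999, -0.047, 0.0]
contact_force: [0.0, 0.6, -4.0]
gripper_width: 0.125
grasp_force: 60.7
```

Feet are 13 mm into the sockets with no contact force; carry on.

Request:
servo_tool(
  jaw=[0,0,0,0,0],
  xyz=[
    [0,0,0.003],
    [0,0,0.006],
    [0,0,0.008],
    [0,0,0.0095],
    [0,0,0.0095],
  ],
  spin=[0,0,0,0,0],
)

```text
clock: 38.6
eef_pos: [0.6235, -0.2072, 0.1083]
tcp_rot: [-0.0, 0.999, -0.047, 0.0]
contact_force: [0.9, 0.2, -1.6]
gripper_width: 0.127
grasp_force: 61.1
```

Request:
servo_tool(
  jaw=[0.2,0.4,0.5,0.5,0.5,0.5,0.5,0.5],
  xyz=[
    [0,0,0],
    [0,0,0],
    [0,0,0],
    [0,0,-0.02],
    [0,0,-0.05],
    [0,0,-0.09],
    [0,0,-0.13],
    [0,0,-0.15],
  ],
  spin=[0,0,0,0,0,0,0,0],
)

```text
clock: 39.6
eef_pos: [0.6243, -0.2078, 0.2628]
tcp_rot: [0.001, 0.999, -0.047, 0.003]
contact_force: [0.3, -0.7, -0.2]
gripper_width: 0.5
grasp_force: 0.0
```

Request:
servo_tool(
  jaw=[0.5,0.5,0.5,0.5,0.5,0.5,0.5,0.5],
  xyz=[
    [-0.02,0.02,0],
    [-0.05,0.05,0],
    [-0.08,0.09,0],
    [-0.11,0.13,0],
    [-0.14,0.17,0],
    [-0.17,0.21,0],
    [-0.18,0.23,0],
    [-0.18,0.23,0],
  ],
  spin=[0,0,0,0,0,0,0,0],
)

```text
clock: 40.6
eef_pos: [0.422, -0.4203, 0.2576]
tcp_rot: [-0.0, 0.999, -0.048, -0.0]
contact_force: [0.7, 0.7, -0.2]
gripper_width: 0.5
grasp_force: 0.0
```

Run:
```python
from h import *
plan([])
c=cam("scene");t=cam("top")
a=cv2.resize(c["image"][180:370,185:435],(790,600),interpolation=cv2.INTER_CUBIC);b=cv2.resize(t["image"][160:290,190:420],(400,226),interpolation=cv2.INTER_CUBIC)
a[:226,390:]=b
cv2.imwrite("pics/n.png",a)
```

```text
clock 40.6 tcp [ 0.422  -0.4203  0.2576] closeang 1.475 q6 0.79 jaw 0.5 F [ 0.7  0.7 -0.2]
```

View pics/n.png

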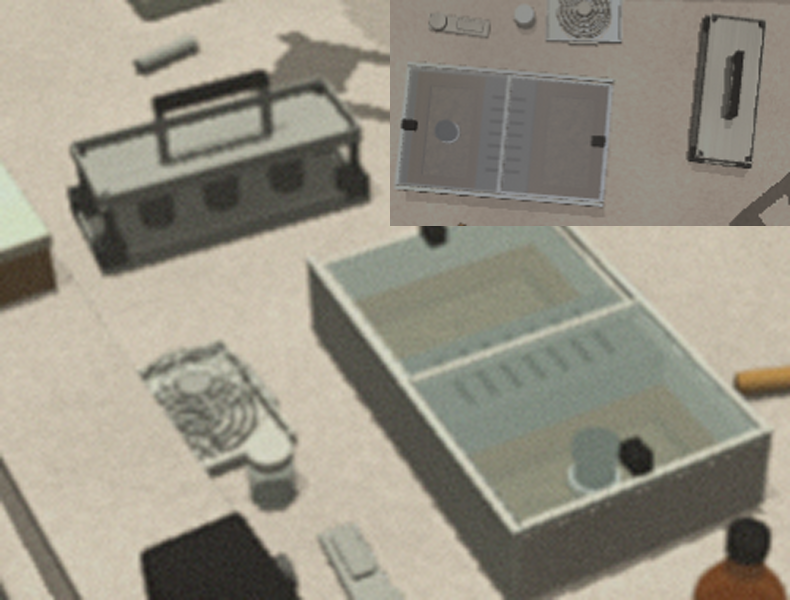

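The top tier is seated (top view handle at (735,85)), three cans upright beneath it, loupe standing at (597,458), doors look shut with knobs at (410,124) and (598,141) in the inset. One numeric check of the knob separation (308 mm when both shut).

Run:
```python
from h import *
t=cam("top");g=t["image"].max(2);r=[]
for q in(cs(0,.154,.087),cs(0,-.154,.079)):
    p=pix(t,q);x0,y0=int(p[0])-7,int(p[1])-6
    k,l,st,ce=cv2.connectedComponentsWithStats((g[y0:y0+12,x0:x0+14]<60).astype(np.uint8));i=1+np.argmax(st[1:,4]);r.append(onz(t,*(ce[i]+[x0,y0]),q[2])[:2]);print(st[i],r[-1])
print(np.linalg.norm(r[0]-r[1]))
```

```text
[ 4  4  9  6 49] [0.54661448 0.31403168]
[ 4  4  7  6 34] [0.52773011 0.01016129]
0.3044566189397185
```

```bash
python3 -c "
from cell import manip; print(manip.finish_job())"
```

```text
the job is handed in; nothing more can be done
None
```

The job is handed in: all three canisters in the case now stand in the bottom tier, the top tier is seated in its four sockets, the loupe is still in the case, and both doors are shut to within about 4 mm by camera (limit 8 mm). The hand-in gave no verdict.

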